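# Set and lock a telescopic prop under a storeroom shelf

## Task

Set the telescopic prop so that it supports the slotted shelf: turn its T-handle anticlockwise to unlock it, draw the inner section up until its flange presses from below against the shelf sheet with about 10 N, and turn the handle back firmly clockwise to lock it at that length. Never push the shelf up with more than 25 N, leave the loose things around it where they are, and let go of the handle: the prop must stay up by itself, still pressing the shelf.

Things in the scene. Friction and masses are not known exactly. Their poses are not given: they have to be found in the camera images.
- prop: Upright telescopic steel prop fixed to the table: square foot 100 x 100 x 8 mm, outer tube 38 mm across, black collar 48 mm across, top at 105 mm. The inner section (23 mm tube, 0.38 to 0.63 kg, drag 1 N per 10 mm/s) carries a flange 72 mm across, 8 mm thick, below the shelf, and a T-handle above. Unlocked, it sinks by its own weight. Origin: on the axis, at table level; z up.
- grip (a point): Middle of the T-handle's bar, on the prop's axis: dark bar 80 mm long (along this point's x), 16 mm thick (along its y: grip across this), 28 mm high, 115 mm above the flange's upper face, on a 14 mm neck 14 mm tall. At the start 240 to 265 mm above the table and 44 mm or more above the shelf sheet; it rises and turns with the inner section.
- flange (a point): Centre of the upper face of the flange on the inner section, 125 mm above the table plus the joint extension's value; this face is to press on the shelf sheet's underside.
- twist (a joint): Turn of the inner section, rad: 0 = unlocked stop, grows clockwise seen from above to the locked stop at 1.2. Below 0.4 it is free; from 0.5 a cam inside rubs ever harder; from 1.0 it is firmly locked (takes about 0.4 N m; carries over 20 N) and stays where it is turned, springing back at most 0.05. At the start 1.05 to 1.15.
- extension (a joint): How far the inner section is drawn out of the tube, m: 0 = lowest, 0.085 = uppermost stop, positive up. At the start 0 to 0.025.
- rack: Small galvanised shelf: 4 posts 235 mm high at x -22/122, y -165/165 mm; sheet 300 mm wide, 4 mm thick, x -38 to 125 mm, boxes 35 mm high on it from x = 63 mm. A 36 mm slot, open to the robot, takes the prop, whose axis is this origin (table level, z up, x away from the robot). Sheet's underside 168 to 192 mm up: varies, not reported, to be felt. It yields upward like a spring, 2 N/mm.
- carton: Loose cardboard box, 100 x 70 x 55 mm, a bystander; origin under its middle.
- longbox: Loose long white carton, 220 x 45 x 45 mm, a bystander; origin under its middle.
- clip: Loose steel ring, 48 mm across, 18 mm high, a bystander near the prop's foot; origin under its middle.
- castor: Loose black castor wheel lying flat, 52 mm across, 25 mm high, a bystander near the prop's foot; origin under its middle.
- bracket: Loose steel angle bracket, 70 x 30 mm, 64 mm high, a bystander; origin under its middle.
- spanner: Loose spanner lying flat, a bystander.
- cartridge: White sealant cartridge standing upright, 48 mm across, 215 mm high, a bystander; origin under its middle.

How it is judged:
On the way, in this order (a step that is already met when the one before it is completed fails the run):
1. the inner section is turned loose (twist below 0.4 rad) (value of joint twist below 0.4 rad), for 0.1 s.
2. still unlocked, the flange is raised against the shelf and presses it with more than 3 N (contact force between prop and rack above 3 N and value of joint twist below 0.6 rad), for 0.2 s.
At the end, for the whole second after the job is handed in: The handle is turned back to lock (twist above 0.9 rad), the prop stands still by itself and its flange presses up on the shelf with 4 to 18 N (value of joint twist above 0.9 rad and contact force between prop and rack between 4 and 18 N and velocity of joint extension between -0.002 and 0.002 m/s); the robot touches nothing.
It fails at once if the shelf is pushed up with more than 25 N (contact force between prop and rack above 25 N).
It fails at once if a bystander is moved by more than 30 mm (distance of any of carton, longbox, clip, castor, bracket, spanner, cartridge from where it was at the start of the episode above 0.03 m).
It also fails if it takes over 48 s, if anything falls off the work surface, if the arm or the gripper's body presses on something with over 40 N, if the wrist force passes 120 N, or if a joint passes its speed limit or range.

## Robot

A 7-joint arm with a two-finger parallel gripper is mounted at the origin on the work surface. World frame = base frame: x ahead of the robot, y to its left, z up, the work surface at z = 0. Lengths are in m, angles in rad, forces in N, time in s.
With the tool pointing down it reaches from about 0.35 to 0.9 m from the base axis. Payload 8.1 kg.
Tool frame: the origin (TCP) lies midway between the tips of the shut fingers; the grasp point (between the pads) lies arm.grasp_offset behind it (arm.grasp_offset is the distance from the TCP to the grasp point, in m); z points along the fingers, y is the line along which they close (so a half turn about z gives the same grasp; the last joint's range is limited). The gripper opens to 92 mm and grips with 3 to 60 N. Pads are 19 mm wide; open, the fingers measure 130 mm over their backs; the gripper's body (75 mm by 190 mm) begins 47 mm behind the grasp point.
Start: joints at [-1.306, 0.434, 0.025, 1.573, -0.012, 1.134, -0.075], TCP at [0.225, 0.583, 0.227] pointing down, gripper open.
Joint ranges: [-2.62, 2.62], [-0.44, 2.09], [-1.27, 1.32], [0.08, 2.57], [-1.32, 4.46], [0.12, 2], [-2.74, 2.74]. Speed limits (rad/s): [2.22, 2.22, 3.01, 3.01, 3.14, 3.14, 3.14].

## Interface

Orientations are given as a rotation vector (axis times angle).
In Python, from cell import observe, imaging, arm gives the robot as it stands.
- The arm moves only by the tool apply_moves, never from a script. Its argument "commands" is a list of rows, each a list of 5 numbers: the opening in per cent of the stroke, from 0 (shut) to 100 (fully open), then the shift along the world's x, y, z in units of 0.06 m (1.0 is 0.06 m), then the turn about the world's z in units of 0.5 rad (1.0 is 0.5 rad). A call has 1 to 12 rows; each row shifts and turns the commanded pose from where the row before left it; what a row does not reach is not made up. A row lasts 1/8 s, in which the tool goes at most 62.5 mm and 10.7 degrees, less where a joint would pass 70% of its speed; a pose out of reach is approached as far as the arm can. A call with a number of a shift or a turn outside -1 to 1 is refused whole. A call with a gripper value outside its range is refused whole. The fingers move at their own pace and stop on an object; "newtons" is the grip in N (left out, the last holds). Time passes only in rows, so rows that do not move let the fingers close. It gives the time, the measured TCP pose, the force, the opening and the grip force at its end, in the units of the state.
- observe(): the state, without advancing time (a new reading comes with each control period).
- imaging.get_image(name): name is "scene" or "top" or "wrist"; returns (picture, depth): 420x560x3 uint8, red, green, blue; 420x560 float32, m along the optical axis (not along the pixel's ray), 0 where there is no reading.
- imaging.camera_params(name): a dict with "camera_matrix" (3x3 intrinsics, pixels), "origin" and "rotation" of the camera in the world; the wrist camera has in their place "tool_from_camera" (4x4, takes a point from camera to tool coordinates, whose origin is the TCP and whose axes are the flange's). Camera axes: x right, y up, looking along -z (the intrinsics and any distortion apply to the point x, -y, -z); pixel columns grow to the right and rows downward; lengths in m; the calibration is good to about 2 mm. The wrist camera is an equidistant fisheye: a pixel r from the principal point sees the ray r / f radians off the axis. A picture is of the moment at which its call begins: read the wrist's pose just before it. camera_params takes no time and is no camera call.
- arm.sign_off(): hands the job in; it is judged then, once.
The state is a dict: "clock": time; "joints": joint angles; "dq": joint speeds; "joint_efforts": joint torques, N m; "position": TCP position; "ee_rot": TCP orientation; "force": force on the tool from outside, world axes, zero at the start; "ft_torque": the same for the moment, N m; "width": opening from 0.0 (shut) to 1.0 (fully open); "gripper_force": force on a finger pad.
Only numpy, scipy, OpenCV 4.12 (cv2) and the standard library are available. Lean on these libraries where they do the work, as an engineer would, in place of code of your own. Each camera call takes 0.05 s, during which the arm holds its last target. There are 200 camera calls.

## Working session

There is one attempt and no reset: what is moved stays moved. The work goes in short steps, Python scripts to look and compute and a tool call to move; the robot and the scene stay as the last step left them, time stands still between calls to the robot, and variables do not carry over. Pictures are saved under pics/ and viewed, at most 10 in all, crops included, and the job is handed in when it is done.

Besides the shell and the picture viewer there is one more tool, called after "Request:" in YAML: its name, and indented under it one key for each argument. apply_moves: Moves the arm, as the interface text tells. Its arguments: {"type":"object","properties":{"commands":{"type":"array"},"newtons":{"type":"number"}},"required":["commands"]}

```bash
mkdir -p pics; python3 - <<'E'
from cell import observe, imaging, arm
import cv2,numpy as np
s=observe(); print({k:np.round(v,3) for k,v in s.items()}, arm.grasp_offset)
ims=[]
for n in("scene","top"):
    p,d=imaging.get_image(n); np.savez(f"pics/{n}.npz",p=p,d=d); cv2.imwrite(f"pics/{n}.png",p[:,:,::-1])
    c=imaging.camera_params(n); print(n,{k:np.round(v,3).tolist() if not isinstance(v,str) else v for k,v in c.items()})
E
```

```text
{'clock': np.float64(0.0), 'joints': array([-1.306,  0.435,  0.025,  1.574, -0.012,  1.134, -0.075]), 'dq': array([ 0.001, -0.001, -0.001, -0.   ,  0.001,  0.   ,  0.   ]), 'joint_efforts': array([-0.0000e+00, -6.6783e+01,  9.8500e-01, -3.1447e+01, -6.1000e-02,
        4.3000e-02,  0.0000e+00]), 'position': array([0.225, 0.583, 0.226]), 'ee_rot': array([-5.750e-01, -3.088e+00,  2.000e-03]), 'force': array([ 0.065,  0.269, -0.177]), 'ft_torque': array([ 0.006,  0.057, -0.016]), 'gripper_force': np.float64(0.0), 'width': np.float64(0.999)} 0.0188
scene {'camera_matrix': [[508.658, 0.0, 277.305], [0.0, 508.658, 211.625], [0.0, 0.0, 1.0]], 'origin': [0.182, 0.298, 1.433], 'rotation': [0.195, -0.353, -2.062]}
top {'camera_matrix': [[516.007, 0.0, 281.739], [0.0, 516.007, 207.568], [0.0, 0.0, 1.0]], 'origin': [0.321, 0.045, 1.509], 'rotation': [0.136, -0.102, -1.589]}
```

View pics/scene.png

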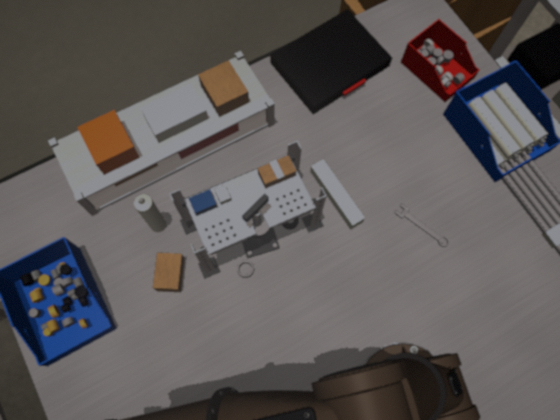

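View pics/top.png

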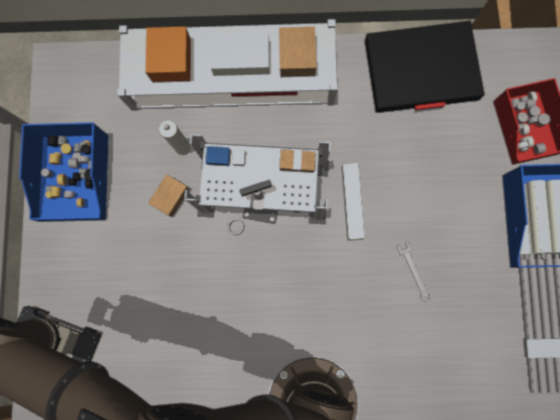

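The rack is at about (262,180) in top, with the dark T-handle bar at about (256,188), running slightly tilted. In scene the bar is at about (256,207). I'll enlarge both and compute 3D positions from depth.

```bash
cat > h.py <<'E'
import numpy as np,cv2
from scipy.spatial.transform import Rotation as R
from cell import observe, imaging, arm
def cloud(n,d):
    c=imaging.camera_params(n);K=np.array(c["camera_matrix"]);v,u=np.mgrid[:d.shape[0],:d.shape[1]]
    P=np.dstack([(u-K[0,2])/K[0,0]*d,-(v-K[1,2])/K[1,1]*d,-d])
    return P@R.from_rotvec(c["rotation"]).as_matrix().T+np.array(c["origin"])
E
python3 - <<'E'
from h import *
ims=[]
for n,(u,v) in dict(scene=(250,210),top=(256,188)).items():
    z=np.load(f"pics/{n}.npz");p,d=z["p"],z["d"];W=cloud(n,d)
    c=p[v-70:v+70,u-70:u+70,::-1]; ims.append(cv2.resize(c,(400,400),interpolation=cv2.INTER_CUBIC))
    w=W[v-25:v+25,u-25:u+25].reshape(-1,3);q=p[v-25:v+25,u-25:u+25].reshape(-1,3).max(1)
    for lo,hi in((.16,.2),(.2,.225),(.225,.3)):
        m=(w[:,2]>lo)&(w[:,2]<hi)&((q<90)|(hi==.2)); a=w[m]
        if len(a)>5: print(n,lo,len(a),np.round(np.median(a,0),4),a.min(0).round(3),a.max(0).round(3))
    m=(w[:,2]>.235)&(q<90);a=w[m]; a=a[a[:,2]>np.median(a[:,2])-.006]
    (cx,cy),(l1,l2),ang=cv2.minAreaRect(a[:,:2].astype(np.float32)*1000); print(cx,cy,l1,l2,ang,np.median(a[:,2]),a[:,2].min(),a[:,2].max())
    g=W.reshape(-1,3); m=np.abs(g[:,2]-.18)<.02; g=g[m&(abs(g[:,0]-cx/1000)<.2)&(abs(g[:,1]-cy/1000)<.25)]
    print("sheet",cv2.minAreaRect(g[:,:2].astype(np.float32)*1000),np.median(g[:,2]))
cv2.imwrite("pics/crop.png",np.hstack(ims))
E
```

```text
scene 0.16 1831 [0.6053 0.1438 0.189 ] [0.526 0.049 0.162] [0.684 0.223 0.2  ]
scene 0.2 38 [0.5602 0.1351 0.2077] [0.555 0.06  0.2  ] [0.642 0.183 0.225]
scene 0.225 264 [0.5621 0.134  0.2756] [0.547 0.096 0.226] [0.582 0.171 0.283]
393.47119140625 222.2322998046875 59.149845123291016 445.8193359375 62.627845764160156 0.27677009721112444 0.2702920222156897 1.4334028484841659
sheet ((559.1939697265625, 142.09164428710938), (340.40521240234375, 77.12120819091797), 88.29218292236328) 0.18870087907854272
top 0.16 1756 [0.5954 0.1373 0.1866] [0.52  0.074 0.164] [0.645 0.204 0.2  ]
top 0.2 15 [0.5524 0.1311 0.2102] [0.551 0.124 0.203] [0.562 0.141 0.225]
top 0.225 193 [0.5593 0.1338 0.2736] [0.545 0.097 0.234] [0.576 0.168 0.283]
455.0577392578125 76.50606536865234 264.9158935546875 71.52674865722656 28.3140811920166 0.27466364828544587 0.2683353586847339 1.508789149871561
sheet ((583.7525024414062, 137.3826141357422), (356.16168212890625, 142.64952087402344), 89.8892593383789) 0.18678557592501055
```

View pics/crop.png

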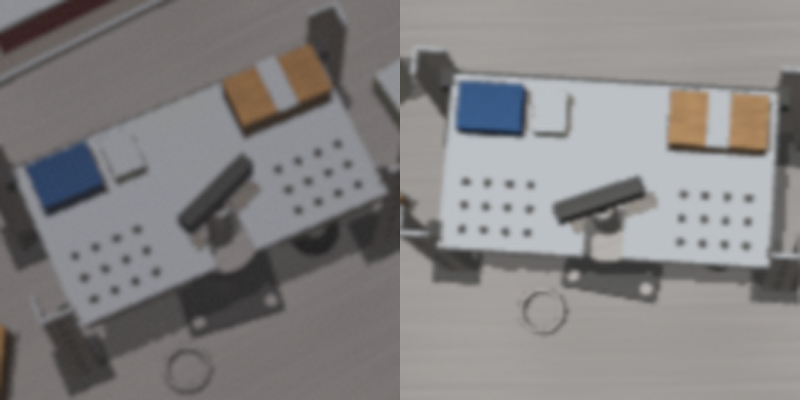

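The crop shows the dark bar running from (180,225) to (250,160) in the scene crop, and from (555,212) to (643,187) in the top crop. The neck meets the slot below it and the ring lies clear of it. Next I'll fit the bar more cleanly, leaving out invalid depths.

```bash
python3 - <<'E'
from h import *
s=observe();T=R.from_rotvec(s["ee_rot"]).as_matrix();print(T.round(3).tolist())
for n in("scene","top"):
    z=np.load(f"pics/{n}.npz");p,d=z["p"],z["d"];W=cloud(n,d)
    m=(d>0)&(np.linalg.norm(W[:,:,:2]-[.56,.134],axis=2)<.06)&(W[:,:,2]>.255)&(W[:,:,2]<.3)
    a=W[m]; zt=np.median(a[:,2]); a=a[abs(a[:,2]-zt)<.005]
    r=cv2.minAreaRect(a[:,:2].astype(np.float32)*1000);b=cv2.boxPoints(r);e=a[:,:2]-a[:,:2].mean(0);v=np.linalg.svd(e)[2][0] if len(e)<2000 else 0
    print(n,len(a),r,zt,"mean",a.mean(0).round(4),"dir",v,np.degrees(np.arctan2(v[1],v[0])))
    m=(d>0)&(abs(W[:,:,2]-.187)<.008)&(abs(W[:,:,0]-.59)<.09)&(abs(W[:,:,1]-.135)<.145)
    g=W[m]; print("sheet",cv2.minAreaRect(g[:,:2].astype(np.float32)*1000),np.median(g[:,2]))
E
```

```text
[[-0.933, 0.36, -0.0], [0.36, 0.933, -0.001], [-0.0, -0.001, -1.0]]
scene 202 ((565.6594848632812, 133.2082977294922), (16.913225173950195, 79.07678985595703), 17.98535919189453) 0.27588625747523554 mean [0.5654 0.1338 0.2766] dir [-0.30799891  0.95138671] 107.93867692026745
sheet ((605.6810913085938, 131.7808074951172), (295.9642639160156, 156.44534301757812), 85.07513427734375) 0.1889904825800215
top 207 ((562.814453125, 134.51698303222656), (17.429183959960938, 79.365478515625), 17.275272369384766) 0.27390462968877516 mean [0.562  0.1347 0.2742] dir [ 0.29173242 -0.95649997] -73.03829814950276
sheet ((597.4059448242188, 134.86753845214844), (291.026123046875, 166.53863525390625), 89.28209686279297) 0.1868185782038394
```

Request:
apply_moves:
  commands:
    - [100,0,0,0.9,0]
    - [100,0,0,0.9,0]
    - [100,0.5,-0.65,0,-0.18]
    - [100,0.5,-0.65,0,-0.18]
    - [100,0.5,-0.65,0,-0.18]
    - [100,0.5,-0.65,0,-0.18]
    - [100,0.5,-0.65,0,-0.18]
    - [100,0.5,-0.65,0,-0.18]
    - [100,0.5,-0.65,0,-0.18]
    - [100,0.5,-0.65,0,-0.18]
    - [100,0.5,-0.65,0,-0.18]
    - [100,0.5,-0.65,0,-0.18]

```text
clock: 1.6
position: [0.5253, 0.1918, 0.3345]
ee_rot: [-1.864, -2.528, 0.0]
force: [0.1, 1.1, 0.4]
width: 1.0
gripper_force: 0.0
```

```bash
cat >> h.py <<'E'
def st():
    s=observe();T=R.from_rotvec(s["ee_rot"]).as_matrix()
    print("t",s["clock"].round(2),"pos",np.round(s["position"],4),"yang",np.degrees(np.arctan2(T[1,1],T[0,1])).round(2),"F",np.round(s["force"],2),"M",np.round(s["ft_torque"],3),"w",np.round(s["width"],3),"gf",np.round(s["gripper_force"],1),"q",np.round(s["joints"],2),"zt",T[:,2].round(3))
    return s
E
python3 - <<'E'
from h import *
st()
p,d=imaging.get_image("wrist"); np.savez("pics/w1.npz",p=p,d=d); cv2.imwrite("pics/w1.png",p[:,:,::-1])
c=imaging.camera_params("wrist");print(c)
E
```

```text
Traceback (most recent call last):
  File "h.py", line 10, in st
    print("t",s["clock"].round(2),"pos",np.round(s["position"],4),"yang",np.degrees(np.arctan2(T[1,1],T[0,1])).round(2),"F",np.round(s["force"],2),"M",np.round(s["ft_torque"],3),"w",np.round(s["width"],3),"gf",np.round(s["gripper_force"],1),"q",np.round(s["joints"],2),"zt",T[:,2].round(3))
              ^^^^^^^^^^^^^^^^
AttributeError: 'float' object has no attribute 'round'
```

```bash
sed -i 's/s\["clock"\].round(2)/round(s["clock"],2)/' h.py
python3 - <<'E'
from h import *
st()
p,d=imaging.get_image("wrist"); s=st(); np.savez("pics/w1.npz",p=p,d=d,pos=s["position"],rot=s["ee_rot"]); cv2.imwrite("pics/w1.png",p[:,:,::-1])
c=imaging.camera_params("wrist");print(c)
E
```

```text
t 1.6 pos [0.5253 0.1918 0.3345] yang 17.2 F [0.09 1.11 0.44] M [ 0.017  0.01  -0.042] w 1.0 gf 0.0 q [-0.76  0.26  0.41  1.59 -0.11  1.32 -0.03] zt [-0. -0. -1.]
t 1.65 pos [0.5291 0.1846 0.3347] yang 16.48 F [ 1.46 -6.31  0.34] M [-0.469 -0.146 -0.016] w 1.0 gf 0.0 q [-0.75  0.26  0.42  1.59 -0.1   1.32 -0.03] zt [ 0.002 -0.004 -1.   ]
{'camera_matrix': array([[325.1922621 ,   0.        , 277.86414244],
       [  0.        , 325.1922621 , 203.84772378],
       [  0.        ,   0.        ,   1.        ]]), 'tool_from_camera': array([[-5.44248086e-04,  9.57028894e-01,  2.89992070e-01,
         7.84019733e-02],
       [ 9.99999521e-01,  7.56757919e-04, -6.20676865e-04,
         2.64404892e-04],
       [-8.13459489e-04,  2.89991593e-01, -9.57028847e-01,
        -1.58666520e-01],
       [ 0.00000000e+00,  0.00000000e+00,  0.00000000e+00,
         1.00000000e+00]])}
```

View pics/w1.png

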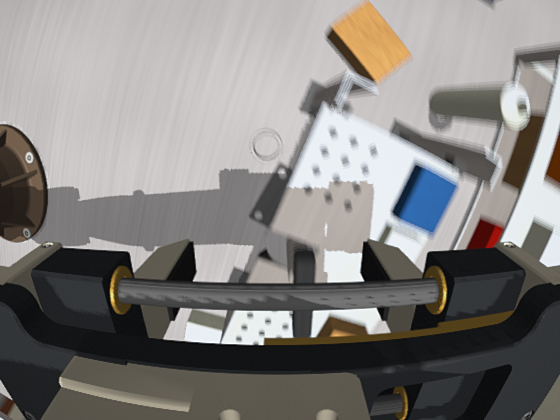

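The wrist view shows the bar upright between the fingers at (303,285), with the slot to its upper left. I'll move over it.

Request:
apply_moves:
  commands:
    - [100,0.2,-0.3,0,0]
    - [100,0.2,-0.3,0,0]
    - [100,0.2,-0.3,0,0]
    - [100,0,0,0,0]
    - [100,0,0,0,0]
    - [100,0,0,0,0]

```text
clock: 2.4
position: [0.5602, 0.1404, 0.3346]
ee_rot: [-1.858, -2.532, -0.0]
force: [0.1, -0.3, -0.2]
width: 1.001
gripper_force: 0.0
```

```bash
python3 - <<'E'
from h import *
s=st()
p,d=imaging.get_image("wrist"); cv2.imwrite("pics/w2.png",p[:,:,::-1])
c=imaging.camera_params("wrist");K=c["camera_matrix"];X=c["tool_from_camera"]
v,u=np.mgrid[:420,:560];x=(u-K[0,2])/K[0,0];y=(v-K[1,2])/K[0,0];r=np.hypot(x,y)+1e-9;t=np.tan(r)/r
P=np.dstack([x*t*d,-y*t*d,-d])@X[:3,:3].T+X[:3,3]
W=P@R.from_rotvec(s["ee_rot"]).as_matrix().T+s["position"]
m=(d>0)&(np.linalg.norm(W[:,:,:2]-[.564,.134],axis=2)<.06)&(W[:,:,2]>.255)&(W[:,:,2]<.29)
a=W[m];print(len(a),np.median(a,0));print(cv2.minAreaRect(a[:,:2].astype(np.float32)*1000))
E
```

```text
t 2.4 pos [0.5602 0.1404 0.3346] yang 17.45 F [ 0.12 -0.28 -0.21] M [-0.11   0.057 -0.001] w 1.001 gf 0.0 q [-0.66  0.29  0.44  1.55 -0.13  1.33  0.1 ] zt [-0.  0. -1.]
2377 [0.56254749 0.13918117 0.27623812]
((564.1134033203125, 133.9176788330078), (16.027666091918945, 79.70659637451172), 17.22793197631836)
```

View pics/w2.png

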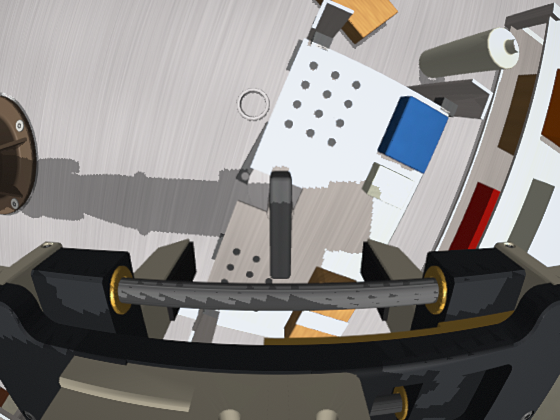

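The bar sits centred at (280,225), matching the fit: (0.564, 0.134), 17.2°, top at z 0.276. I'll descend and grip.

Request:
apply_moves:
  commands:
    - [100,0.06,-0.1,-0.3,0]
    - [100,0,0,-0.3,0]
    - [100,0,0,-0.3,0]
    - [100,0,0,-0.3,0]
    - [100,0,0,-0.3,0]
    - [100,0,0,0,0]
    - [100,0,0,0,0]
    - [0,0,0,0,0]
    - [0,0,0,0,0]
    - [0,0,0,0,0]
    - [0,0,0,0,0]
    - [0,0,0,0,0]
  newtons: 55

```text
clock: 3.95
position: [0.5644, 0.1332, 0.2448]
ee_rot: [1.861, 2.531, 0.0]
force: [-0.1, 0.6, 0.0]
width: 0.508
gripper_force: 0.0
```

```bash
python3 -c "
from h import *
st()"
```

```text
t 3.95 pos [0.5644 0.1332 0.2448] yang 17.36 F [-0.08  0.62  0.03] M [-0.109  0.05   0.017] w 0.508 gf 0.0 q [-0.63  0.36  0.43  1.69 -0.16  1.13  0.14] zt [ 0. -0. -1.]
```

Fingers are still closing; wait.

Request:
apply_moves:
  commands:
    - [0,0,0,0,0]
    - [0,0,0,0,0]
    - [0,0,0,0,0]
    - [0,0,0,0,0]
    - [0,0,0,0,0]
    - [0,0,0,0,0]

```text
clock: 4.7
position: [0.5639, 0.133, 0.2447]
ee_rot: [-1.861, -2.531, 0.001]
force: [-5.3, -2.7, 3.7]
width: 0.173
gripper_force: 55.0
```

```bash
python3 -c "
from h import *
st()"
```

```text
t 4.7 pos [0.5639 0.133  0.2447] yang 17.35 F [-5.3  -2.69  3.68] M [-0.443  1.106 -0.077] w 0.173 gf 55.0 q [-0.63  0.36  0.43  1.69 -0.16  1.13  0.14] zt [-0.001 -0.    -1.   ]
```

Request:
apply_moves:
  commands:
    - [0,0,0,0,0.19]
    - [0,0,0,0,0.19]
    - [0,0,0,0,0.19]
    - [0,0,0,0,0.19]
    - [0,0,0,0,0.19]
    - [0,0,0,0,0.19]
    - [0,0,0,0,0.19]
    - [0,0,0,0,0.19]
    - [0,0,0,0,0.19]
    - [0,0,0,0,0.19]
    - [0,0,0,0,0]
    - [0,0,0,0,0]

```text
clock: 6.2
position: [0.5644, 0.1331, 0.2442]
ee_rot: [-0.5, -3.101, 0.001]
force: [1.7, -0.4, -7.0]
width: 0.165
gripper_force: 55.0
```

```bash
python3 -c "
from h import *
st()"
```

```text
t 6.2 pos [0.5644 0.1331 0.2442] yang 71.67 F [ 1.68 -0.41 -6.99] M [-0.18  -0.197  0.017] w 0.165 gf 55.0 q [-0.49  0.35  0.22  1.68 -0.08  1.13  1.01] zt [-0. -0. -1.]
```

Request:
apply_moves:
  commands:
    - [0,0,0,0.06,0]
    - [0,0,0,0.06,0]
    - [0,0,0,0.06,0]
    - [0,0,0,0.06,0]
    - [0,0,0,0.06,0]
    - [0,0,0,0.06,0]
    - [0,0,0,0.06,0]
    - [0,0,0,0.06,0]
    - [0,0,0,0,0]
    - [0,0,0,0,0]
    - [0,0,0,0,0]

```text
clock: 7.58
position: [0.5645, 0.1332, 0.2737]
ee_rot: [0.497, 3.102, 0.0]
force: [1.0, -0.8, -4.5]
width: 0.166
gripper_force: 55.0
```

```bash
python3 -c "
from h import *
st()"
```

```text
t 7.58 pos [0.5645 0.1332 0.2737] yang 71.79 F [ 1.   -0.78 -4.47] M [-0.326 -0.092 -0.058] w 0.166 gf 55.0 q [-0.49  0.33  0.23  1.63 -0.08  1.19  1.01] zt [ 0.  0. -1.]
```

Request:
apply_moves:
  commands:
    - [0,0,0,0.03,0]
    - [0,0,0,0.03,0]
    - [0,0,0,0.03,0]
    - [0,0,0,0,0]
    - [0,0,0,0,0]

```text
clock: 8.2
position: [0.5645, 0.1332, 0.2792]
ee_rot: [0.497, 3.102, 0.0]
force: [1.2, -0.9, -4.5]
width: 0.168
gripper_force: 55.0
```

Request:
apply_moves:
  commands:
    - [0,0,0,0.02,0]
    - [0,0,0,0.02,0]
    - [0,0,0,0,0]
    - [0,0,0,0,0]

```text
clock: 8.7
position: [0.5644, 0.1332, 0.2814]
ee_rot: [0.497, 3.102, 0.0]
force: [1.8, -0.7, -6.4]
width: 0.173
gripper_force: 55.0
```

Request:
apply_moves:
  commands:
    - [0,0,0,0.02,0]
    - [0,0,0,0.02,0]
    - [0,0,0,0,0]
    - [0,0,0,0,0]

```text
clock: 9.2
position: [0.5643, 0.1332, 0.2835]
ee_rot: [-0.497, -3.102, 0.0]
force: [2.1, -0.7, -12.1]
width: 0.171
gripper_force: 55.0
```

Request:
apply_moves:
  commands:
    - [0,0,0,0.02,0]
    - [0,0,0,0,0]
    - [0,0,0,0,0]
    - [0,0,0,0,0]

```text
clock: 9.7
position: [0.5643, 0.1332, 0.2848]
ee_rot: [-0.497, -3.102, 0.0]
force: [2.4, -1.0, -15.0]
width: 0.167
gripper_force: 55.0
```

```bash
python3 -c "
from h import *
st()"
```

```text
t 9.7 pos [0.5643 0.1332 0.2848] yang 71.79 F [  2.45  -1.02 -14.95] M [-0.255 -0.701 -0.055] w 0.167 gf 55.0 q [-0.49  0.32  0.23  1.61 -0.08  1.22  1.  ] zt [-0. -0. -1.]
```

Request:
apply_moves:
  commands:
    - [0,0,0,0,-0.19]
    - [0,0,0,0,-0.19]
    - [0,0,0,0,-0.19]
    - [0,0,0,0,-0.19]
    - [0,0,0,0,-0.19]
    - [0,0,0,0,-0.19]
    - [0,0,0,0,-0.19]
    - [0,0,0,0,-0.19]
    - [0,0,0,0,-0.19]
    - [0,0,0,0,-0.19]
    - [0,0,0,0,0]
    - [0,0,0,0,0]

```text
clock: 11.2
position: [0.5636, 0.1336, 0.2848]
ee_rot: [-1.857, -2.532, 0.001]
force: [-3.1, 0.5, -12.0]
width: 0.172
gripper_force: 55.0
```

```bash
python3 -c "
from h import *
st()"
```

```text
t 11.2 pos [0.5636 0.1336 0.2848] yang 17.5 F [ -3.14   0.54 -12.04] M [-0.111  0.346  0.117] w 0.172 gf 55.0 q [-0.63  0.33  0.41  1.63 -0.14  1.22  0.12] zt [-0.001  0.    -1.   ]
```

Request:
apply_moves:
  commands:
    - [0,0,0,0,-0.1]
    - [0,0,0,0,0]
    - [0,0,0,0,0]

```text
clock: 11.58
position: [0.5639, 0.1334, 0.2848]
ee_rot: [-1.921, -2.485, 0.001]
force: [-2.9, 1.2, -13.1]
width: 0.17
gripper_force: 55.0
```

```bash
python3 -c "
from h import *
st()"
```

```text
t 11.57 pos [0.5639 0.1334 0.2848] yang 14.6 F [ -2.91   1.2  -13.09] M [0.022 0.541 0.198] w 0.17 gf 55.0 q [-0.63  0.33  0.42  1.63 -0.14  1.22  0.07] zt [-0.001  0.    -1.   ]
```

Request:
apply_moves:
  commands:
    - [100,0,0,0,0]
    - [100,0,0,0,0]
    - [100,0,0,0,0]
    - [100,0,0,0,0]
    - [100,0,0,0,0]
    - [100,0,0,0,0]
  newtons: 55

```text
clock: 12.32
position: [0.5644, 0.1332, 0.285]
ee_rot: [1.923, 2.484, 0.0]
force: [0.1, -0.6, 0.2]
width: 0.773
gripper_force: 0.0
```

```bash
cat >> h.py <<'E'
def bar(name=None):
    s=st();p,d=imaging.get_image("wrist")
    if name: cv2.imwrite(name,p[:,:,::-1])
    c=imaging.camera_params("wrist");K=c["camera_matrix"];X=c["tool_from_camera"]
    v,u=np.mgrid[:420,:560];x=(u-K[0,2])/K[0,0];y=(v-K[1,2])/K[0,0];r=np.hypot(x,y)+1e-9;t=np.tan(r)/r
    P=np.dstack([x*t*d,-y*t*d,-d])@X[:3,:3].T+X[:3,3]
    W=P@R.from_rotvec(s["ee_rot"]).as_matrix().T+s["position"]
    m=(d>0)&(np.linalg.norm(W[:,:,:2]-[.564,.134],axis=2)<.06)&(W[:,:,2]>.275)&(W[:,:,2]<.335)
    a=W[m];print(len(a),np.median(a,0));print(cv2.minAreaRect(a[:,:2].astype(np.float32)*1000))
E
python3 -c "
from h import *
st()"
```

```text
t 12.32 pos [0.5644 0.1332 0.285 ] yang 14.49 F [ 0.1  -0.55  0.2 ] M [-0.1    0.036 -0.02 ] w 0.773 gf 0.0 q [-0.63  0.33  0.42  1.63 -0.14  1.22  0.07] zt [ 0.  0. -1.]
```

Released cleanly. I'll retreat upward by about the same clearance as before and check the bar's height and angle.

Request:
apply_moves:
  commands:
    - [100,0,0,0.3,0]
    - [100,0,0,0.3,0]
    - [100,0,0,0.3,0]
    - [100,0,0,0.3,0]
    - [100,0,0,0.3,0]
    - [100,0,0,0,0]
    - [100,0,0,0,0]
    - [100,0,0,0,0]

```text
clock: 13.32
position: [0.564, 0.1332, 0.374]
ee_rot: [-1.923, -2.483, 0.002]
force: [-0.7, -0.9, -0.0]
width: 0.994
gripper_force: 0.0
```

```bash
python3 -c "
from h import *
bar('pics/w3.png')"
```

```text
t 13.32 pos [0.564  0.1332 0.374 ] yang 14.49 F [-0.69 -0.95 -0.02] M [-0.069  0.035  0.001] w 0.994 gf 0.0 q [-0.64  0.28  0.44  1.47 -0.12  1.42  0.05] zt [-0.001 -0.    -1.   ]
2430 [0.56289066 0.13839549 0.31620601]
((564.2215576171875, 133.8343505859375), (21.475738525390625, 78.69855499267578), 12.719080924987793)
```

View pics/w3.png

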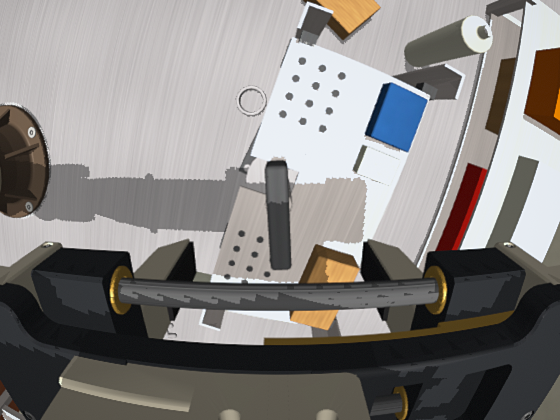

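The bar sits at (278,215), 40 mm higher than at the start. It has not sunk since release, and its angle is within a few degrees of the original locked angle. The bystanders haven't moved and the gripper is clear, so I'm handing in.

```bash
python3 -c "
from h import *
print(arm.sign_off())"
```

```text
the job is handed in; nothing more can be done
None
```

I unlocked the prop, raised it about 40 mm until it pressed the shelf with roughly 10 N (wrist reading less its weight), locked it again and let go. It had not sunk when I checked after release; I handed the job in at about 13 s, and no verdict was returned.

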